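# Park the soldering kit on its outlines

## Task

Clear up the jeweller's bench: put the steel bench block, the charcoal block, the flux tin and the wooden ring clamp each on the blue felt pad whose white silhouette has its shape, upright, centred on the silhouette and turned to line up with it (either way round will do). Set each one down rather than dropping it, and leave the tweezers and the yellow-handled needle file where they lie.

Things in the scene. Friction and masses are not known exactly. Their poses are not given: they have to be found in the camera images.
- steel_block: Solid steel bench block, bright grey, square, 52 x 52 mm and 22 mm high, about 0.46 kg, loose. Belongs on pad_square. Origin: centre of its underside on the bench; z up. x and y square to its sides.
- charcoal: Black charcoal soldering block, 45 mm (its x) by 90 mm (its y), 28 mm high, about 0.1 kg, loose. Belongs on pad_block. Origin: centre of its underside on the bench; z up.
- flux_tin: Closed round tin of flux, red with a brass-coloured lid, 52 mm in diameter and 30 mm high, about 0.12 kg, loose. Belongs on pad_round. Origin: centre of its underside on the bench; z up.
- ring_clamp: Wooden ring clamp lying flat: brown bar 28 mm wide (its x) and 26 mm high, with a brass band round its middle, a leather-brown tip at +y and a narrow dark wedge at -y; 122 mm long over all (from y = -62 to y = +60 mm), about 0.07 kg, loose. Belongs on pad_clamp. Origin: on its underside below the brass band, within 1 mm of the middle of its length; z up. Grip it across the brass band.
- pad_square: Blue felt pad 76 x 76 mm, 4 mm thick, with a white square silhouette 52 x 52 mm. Fixed to the bench; its top is 4 mm above it. Origin: centre of its underside, directly under the centre of the silhouette; z up.
- pad_block: Blue felt pad 69 mm (its x) by 114 mm (its y), 4 mm thick, with a white oblong silhouette 45 x 90 mm, long side along y. Fixed to the bench; its top is 4 mm above it. Origin: centre of its underside, directly under the centre of the silhouette; z up.
- pad_round: Blue felt pad 76 x 76 mm, 4 mm thick, with a white round silhouette 52 mm in diameter. Fixed to the bench; its top is 4 mm above it. Origin: centre of its underside, directly under the centre of the silhouette; z up.
- pad_clamp: Long narrow blue felt pad 52 mm (its x) by 142 mm (its y), 4 mm thick, with a slim white silhouette 28 x 122 mm, long side along y. Fixed to the bench; its top is 4 mm above it. Origin: centre of its underside, within 1 mm of the point under the centre of the silhouette; z up.
- tweezers: Bystander: steel tweezers lying along its y axis, 130 mm long, 15 mm wide, 8 mm high. Origin: near the middle of the underside. Not to be disturbed.
- needle_file: Bystander: needle file lying along its y axis, 140 mm long, yellow handle 11 mm thick at -y, thin dark blade at +y. Origin: near the middle of the underside. Not to be disturbed.
Not all that is in view belongs to the job. Several things have the shape of the charcoal; the one meant has the colours described above.

How it is judged:
By the outcome, as a careful person would: the job done as asked, in the order asked, and still so for the second after the job is handed in, with the robot touching nothing.
It also fails if it takes over 120 s, if anything falls off the work surface, if the arm or the gripper's body presses on something with over 40 N, if the wrist force passes 120 N, or if a joint passes its speed limit or range.

## Robot

A 6-joint arm with a two-finger parallel gripper is mounted at the origin on the work surface. World frame = base frame: x ahead of the robot, y to its left, z up, the work surface at z = 0. Lengths are in m, angles in degrees, forces in N, time in s.
With the tool pointing down it reaches from about 0.3 to 0.75 m from the base axis. Payload 8.5 kg.
Tool frame: the origin (TCP) lies at the very end of the fingers, on their centre line; the grasp point (between the pads) lies 19 mm behind it (env.hold_point_z is the distance from the TCP to the grasp point, in m); z points along the fingers, y is the line along which they close (so a half turn about z gives the same grasp; the last joint's range is limited). The gripper opens to 85 mm and grips with 20 to 120 N. Pads are 22 mm wide; open, the fingers measure 114 mm over their backs; the gripper's body (76 mm by 85 mm) begins 54 mm behind the grasp point. The pads swing forward as they close: fully open they stand 13 mm farther back than shut.
Start: joints at [-87.794, 21.807, 74.336, -0, 83.858, -12.336], TCP at [0.138, -0.532, 0.231] pointing down, gripper open.
Joint ranges: [-178.18, 178.18], [-50.72, 133.34], [12.68, 142.11], [-81.47, 261.47], [9.98, 163.14], [-165.26, 165.26]. Speed limits (degrees/s): [136.94, 136.94, 180, 180, 180, 180].

## Interface

Orientations are given as a 3x3 rotation matrix whose columns are the frame's x, y, z axes.
In Python, from rig import env, optics gives the robot as it stands.
- The arm moves only by the shell command python3 -m jog 'ROWS' [OPENING] [FORCE]. ROWS is JSON, a list of rows, each an object with "linear": the shift along the tool's x, y, z in units of 40 mm (1.0 is 40 mm), a list of three; "roll": the turn about the tool's z in units of 5 degrees (1.0 is 5 degrees). A call has 1 to 12 rows; each row shifts and turns the commanded pose from where the row before left it, along the tool's axes as they then stand; what a row does not reach is not made up. A row lasts 1/12 s, in which the tool goes at most 41.7 mm and 7.16 degrees, less where a joint would pass 70% of its speed; a pose out of reach is approached as far as the arm can. A call is refused whole if a number of a shift passes 1 or a number of a turn 1, either way. A call with a gripper value outside its range is refused whole. OPENING is the opening, from -1 (shut) to 1 (fully open), set as the call begins (- or left out, the last holds). The fingers move at their own pace and stop on an object; FORCE is the grip in N (left out, the last holds). Time passes only in rows, so rows that do not move let the fingers close. It gives the time, the measured TCP pose, the force, the opening and the grip force at its end, in the units of the state.
- env.observe(): the state, without advancing time (a new reading comes with each control period).
- optics.get_image(name): name is "scene" or "side" or "wrist"; returns the picture (384x512x3 uint8, red, green, blue); there is no depth.
- optics.calibration(name): a dict with "fov_y" (degrees; the focal length in pixels is half the picture's height over the tangent of half this angle, whatever the lens; pixels are square), "cx", "cy" (the principal point, pixels), "T" (4x4, takes a point from camera to world coordinates). Camera axes: x right, y down, z forward; pixel columns grow to the right and rows downward; lengths in m; the calibration is good to about 2 mm. A picture is of the moment at which its call begins: read the wrist's pose just before it. calibration takes no time and is no camera call; for the wrist camera it gives the pose at the moment of the call.
- env.close_job(): hands the job in; it is judged then, once.
The state is a dict: "time_s": time; "q": joint angles; "qvel": joint speeds; "joint_efforts": joint torques, N m; "position": TCP position; "tool_rot": TCP orientation; "ft_force": force on the tool from outside, world axes, zero at the start; "wrist_torque": the same for the moment, N m; "grip_width": finger opening in m; "gripper_force": force on a finger pad.
Only numpy, scipy, OpenCV 4.12 (cv2) and the standard library are available. Lean on these libraries where they do the work, as an engineer would, in place of code of your own. Each camera call takes 0.05 s, during which the arm holds its last target. There are 200 camera calls.

## Working session

There is one attempt and no reset: what is moved stays moved. The work goes in short steps, Python scripts to look and compute and a shell command to move; the robot and the scene stay as the last step left them, time stands still between calls to the robot, and variables do not carry over. Pictures are saved under pics/ and viewed, at most 14 in all, crops included, and the job is handed in when it is done.

```bash
ls; mkdir -p pics; python3 - <<'E'
from rig import env, optics
import cv2
for n in("scene","side","wrist"):
    c=optics.calibration(n);print(n,c)
    im=optics.get_image(n);cv2.imwrite(f"pics/{n}0.png",im[:,:,::-1])
s=env.observe();print(s)
E
```

```text
pics
scene {'fov_y': 51.446279986329955, 'cx': 248.15097524783206, 'cy': 187.54709051449444, 'T': array([[ 0.59072288,  0.69116093, -0.41634486,  0.87761466],
       [ 0.80687183, -0.50733777,  0.30259914, -0.32202651],
       [-0.00208277, -0.51468917, -0.85737431,  0.90041212],
       [ 0.        ,  0.        ,  0.        ,  1.        ]])}
side {'fov_y': 43.11774387885909, 'cx': 263.23590897427545, 'cy': 190.34682894015492, 'T': array([[-0.80616112, -0.45861989,  0.373861  ,  0.05762561],
       [-0.5916921 ,  0.62252768, -0.51221066,  0.53636305],
       [ 0.00217118, -0.63413491, -0.77321937,  0.88696441],
       [ 0.        ,  0.        ,  0.        ,  1.        ]])}
wrist {'fov_y': 61.765999346595315, 'cx': 256.26018986984064, 'cy': 191.907996341421, 'T': array([[ 2.50864092e-01, -9.33305951e-01, -2.56918682e-01,
         2.02552033e-01],
       [-9.68022053e-01, -2.42063349e-01, -6.58683477e-02,
        -5.15983566e-01],
       [-7.15275822e-04,  2.65226954e-01, -9.64185745e-01,
         3.73394970e-01],
       [ 0.00000000e+00,  0.00000000e+00,  0.00000000e+00,
         1.00000000e+00]])}
{'time_s': 0.15, 'q': array([-8.77952032e+01,  2.18321670e+01,  7.43722738e+01,  4.64022394e-04,
        8.38576700e+01, -1.23355744e+01]), 'qvel': array([-0.00028134, -0.0968412 , -0.2289116 ,  0.08062564,  0.00888163,
       -0.09217466]), 'joint_efforts': array([ 2.87561445e-03, -4.48623562e+01, -2.31341922e+01, -9.07413596e-05,
        3.80819067e-03, -1.81867210e-05]), 'position': array([ 0.13807718, -0.53215774,  0.23086794]), 'tool_rot': array([[ 9.67971202e-01,  2.51061248e-01, -3.36582740e-05],
       [ 2.51061136e-01, -9.67970626e-01,  1.08354544e-03],
       [ 2.39456049e-04, -1.05729106e-03, -9.99999412e-01]]), 'ft_force': array([0.42644796, 0.23623791, 0.35636087]), 'wrist_torque': array([ 0.02797077,  0.03240854, -0.00428313]), 'gripper_force': 0.0, 'grip_width': 0.08566874737542148}
```

View pics/scene0.png

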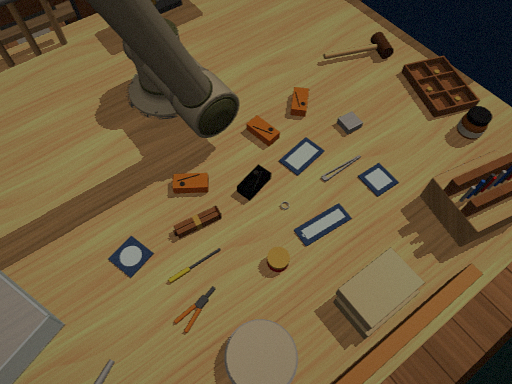

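View pics/side0.png

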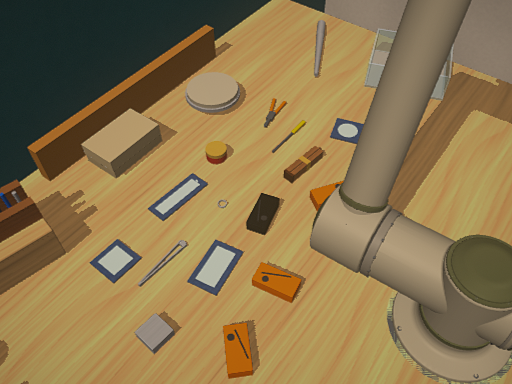

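The scene view shows steel at (349,123), charcoal (254,182), tin (278,260) and clamp (197,222). Its pads are block (301,156), square (378,180), clamp (322,224) and round (130,257). The side view shows the same things at (155,332), (263,213), (216,152) and (304,163), with pads at (215,267), (116,260), (178,197) and (347,130).

```bash
cat > h.py <<'E'
import numpy as np, cv2
from rig import env, optics
def ray(c,u,v):
    f=192/np.tan(np.radians(c["fov_y"]/2)); uv=np.atleast_2d(np.c_[u,v]).astype(float)
    d=np.c_[(uv[:,0]-c["cx"])/f,(uv[:,1]-c["cy"])/f,np.ones(len(uv))]@c["T"][:3,:3].T
    return c["T"][:3,3],d
def plane(c,u,v,z):
    o,d=ray(c,u,v); return (o+d*((z-o[2])/d[:,2])[:,None])[:,:2]
def tri(c1,p1,c2,p2):
    o1,d1=ray(c1,*p1);o2,d2=ray(c2,*p2);d1=d1[0];d2=d2[0]
    t=np.linalg.lstsq(np.c_[d1,-d2],o2-o1,rcond=None)[0]
    a,b=o1+t[0]*d1,o2+t[1]*d2
    return (a+b)/2,np.linalg.norm(a-b)
def rect(P):
    """metric minAreaRect: centre(mm), long,short(mm), angle of long side (deg, 0..180)"""
    (x,y),(w,h),a=cv2.minAreaRect((P*1000).astype(np.float32))
    if w<h: w,h,a=h,w,a+90
    return np.round([x,y,w,h,a%180],1)
def blobs(mask,amin=60):
    cs,_=cv2.findContours(mask.astype(np.uint8),cv2.RETR_EXTERNAL,cv2.CHAIN_APPROX_NONE)
    return [c[:,0,:] for c in cs if cv2.contourArea(c)>amin]
E
python3 - <<'E'
from h import *
S={"steel":((349,123),(155,332)),"char":((254,182),(263,213)),"tin":((278,255),(216,147)),"clamp":((197,220),(304,162)),
"p_block":((301,156),(215,267)),"p_sq":((378,180),(116,260)),"p_clamp":((322,224),(178,197)),"p_round":((130,257),(347,130)),
"tweez":((341,168),(163,262)),"file":((194,266),(289,136)),"oran1":((263,130),(275,281)),"oran2":((300,101),(240,350)),"or3":((190,183),(325,195))}
cs,cd=optics.calibration("scene"),optics.calibration("side")
for k,(a,b) in S.items():
    p,e=tri(cs,a,cd,b); print(k,np.round(p*1000),round(e*1000,1), "r",round(np.hypot(*p[:2]),3))
for n,c in (("scene",cs),("side",cd)):
    im=cv2.imread(f"pics/{n}0.png"); h=cv2.cvtColor(im,cv2.COLOR_BGR2HSV)
    blue=(h[...,0]>95)&(h[...,0]<125)&(h[...,1]>110)&(h[...,2]>50)
    for b in blobs(blue):
        m=np.zeros(blue.shape,np.uint8);cv2.fillPoly(m,[b],1)
        w=(m>0)&(h[...,1]<90)&(h[...,2]>110)
        for q in blobs(w,100): print(n,b.mean(0).round(),"pad",rect(plane(c,b[:,0],b[:,1],.004)),"white",rect(plane(c,q[:,0],q[:,1],.004)))
E
```

```text
steel [442. 355.  10.] 0.8 r 0.567
char [442.  12.  14.] 2.2 r 0.442
tin [644. -69.  36.] 1.5 r 0.647
clamp [ 450. -168.   20.] 1.1 r 0.481
p_block [445. 175.  -1.] 1.5 r 0.478
p_sq [625. 287.   0.] 2.7 r 0.688
p_clamp [635.  82.  -1.] 0.6 r 0.64
p_round [ 430. -346.    1.] 0.2 r 0.552
tweez [540. 233.   3.] 1.9 r 0.588
file [ 539. -235.    3.] 1.2 r 0.589
oran1 [320. 136.  17.] 0.2 r 0.348
oran2 [293. 291.  14.] 7.6 r 0.413
or3 [ 352. -120.   15.] 13.0 r 0.372
scene [321. 224.] pad [635.9  81.1 139.2  50.1  85.8] white [635.4  81.1 121.6  27.9  85.7]
scene [377. 179.] pad [624.1 287.5  73.6  73.  178. ] white [623.4 289.3  51.4  50.8 178.2]
scene [300. 156.] pad [445.4 173.9 110.9  66.5  99.5] white [444.7 174.8  89.6  44.9  98.6]
```

View pics/wrist0.png

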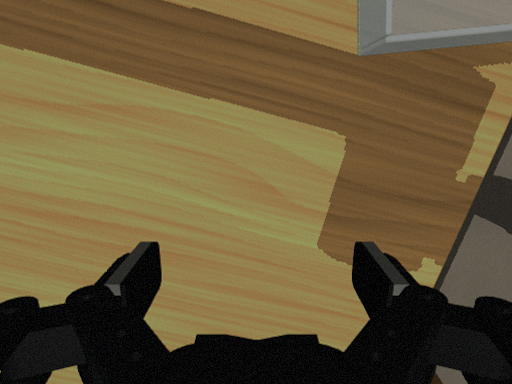

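Wrist view: the fingers are at the bottom, with bench (including the arm's shadow) between them. I'll sweep along x≈440 and take wrist pictures on the way to the steel block.

```bash
cat > snap.py <<'E'
import sys,pickle; from h import *
n=sys.argv[1]; c=optics.calibration("wrist"); im=optics.get_image("wrist")
cv2.imwrite(f"pics/{n}.png",im[:,:,::-1]); pickle.dump(c,open(f"pics/{n}.pkl","wb"))
E
python3 -m jog '[{"linear":[0,0,0],"roll":1},{"linear":[0,0,0],"roll":1},{"linear":[0,0,0],"roll":0.9}]'
python3 -m jog '[{"linear":[0.84,-0.52,0],"roll":0},{"linear":[0.84,-0.52,0],"roll":0},{"linear":[0.84,-0.52,0],"roll":0},{"linear":[0.84,-0.52,0],"roll":0},{"linear":[0.84,-0.52,0],"roll":0},{"linear":[0.84,-0.52,0],"roll":0},{"linear":[0.84,-0.52,0],"roll":0},{"linear":[0.84,-0.52,0],"roll":0},{"linear":[0.84,-0.52,0],"roll":0},{"linear":[0,0,0],"roll":0},{"linear":[0,0,0],"roll":0}]'
python3 snap.py w1
for i in 2 3 4; do
python3 -m jog '[{"linear":[0,-1,0],"roll":0},{"linear":[0,-1,0],"roll":0},{"linear":[0,-1,0],"roll":0},{"linear":[0,-1,0],"roll":0},{"linear":[0,-1,0],"roll":0},{"linear":[0,-1,0],"roll":0},{"linear":[0,0,0],"roll":0},{"linear":[0,0,0],"roll":0}]'
python3 snap.py w$i
done
python3 -c "
import cv2,numpy as np
I=[cv2.imread(f'pics/w{i}.png') for i in (1,2,3,4)]
cv2.imwrite('pics/m1.png',cv2.resize(np.vstack([np.hstack(I[:2]),np.hstack(I[2:])]),(800,600)))"
```

```text
time_s: 0.4
position: [0.1381, -0.5322, 0.231]
tool_rot: [[1.0, -0.004, -0.0], [-0.004, -1.0, 0.001], [-0.0, -0.001, -1.0]]
ft_force: [0.4, -0.7, -1.2]
grip_width: 0.0852
gripper_force: 0.0
time_s: 1.32
position: [0.4415, -0.3436, 0.2309]
tool_rot: [[1.0, 0.004, -0.001], [0.004, -1.0, 0.001], [-0.001, -0.001, -1.0]]
ft_force: [-0.7, -1.5, -0.1]
grip_width: 0.0857
gripper_force: 0.0
time_s: 2.03
position: [0.4396, -0.1045, 0.2316]
tool_rot: [[1.0, 0.002, 0.0], [0.002, -1.0, -0.0], [0.0, 0.0, -1.0]]
ft_force: [0.5, -1.1, 0.3]
grip_width: 0.0852
gripper_force: 0.0
time_s: 2.75
position: [0.4405, 0.135, 0.2311]
tool_rot: [[1.0, 0.002, -0.0], [0.002, -1.0, -0.0], [-0.0, 0.0, -1.0]]
ft_force: [0.3, -0.8, -0.6]
grip_width: 0.0856
gripper_force: 0.0
time_s: 3.47
position: [0.4412, 0.3743, 0.2305]
tool_rot: [[1.0, -0.0, -0.001], [-0.0, -1.0, -0.001], [-0.001, 0.001, -1.0]]
ft_force: [0.7, -1.2, 0.1]
grip_width: 0.0854
gripper_force: 0.0
```

View pics/m1.png

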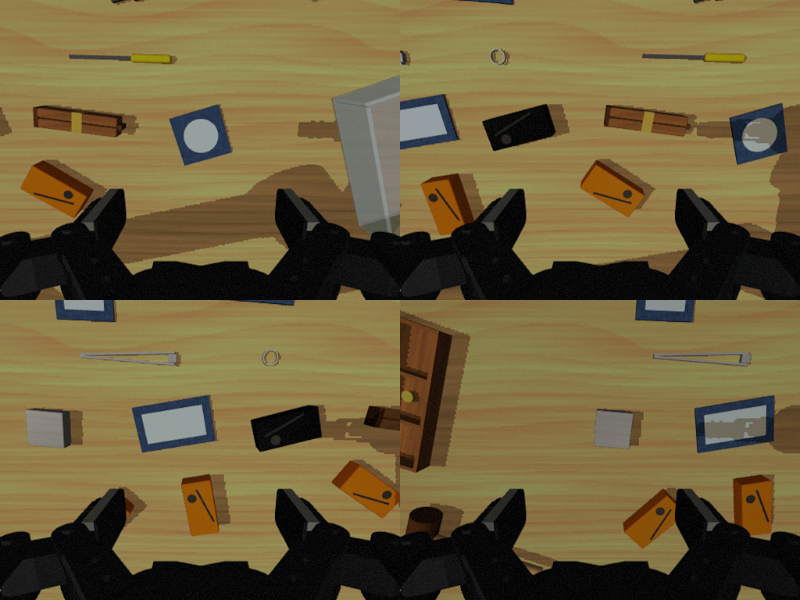

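w1–w4 show pad_round, the clamp, charcoal, pad_block and steel in a row. Steel in w4 is near pixel (273,164) and in w3 near (55,164). pad_block in w3 is near (224,158) and pad_round in w1 near (257,172).

```bash
cat >> h.py <<'E'
import pickle
def load(n): return cv2.cvtColor(cv2.imread(f"pics/{n}.png"),cv2.COLOR_BGR2HSV),pickle.load(open(f"pics/{n}.pkl","rb"))
def pads(n):
    h,c=load(n); out=[]
    blue=(h[...,0]>95)&(h[...,0]<128)&(h[...,1]>110)&(h[...,2]>25)
    for b in blobs(blue,800):
        m=np.zeros(blue.shape,np.uint8);cv2.fillPoly(m,[b],1)
        w=(m>0)&(h[...,1]<100)&(h[...,2]>70)
        for q in blobs(w,300):
            print(n,"px",q.mean(0).round(),"pad",rect(plane(c,b[:,0],b[:,1],.004)),"white",rect(plane(c,q[:,0],q[:,1],.004)))
            out.append((b,q,c))
    return out
def seen(n,lo,hi,box,z,k=3):
    h,c=load(n);x0,y0,x1,y1=box
    m=np.zeros(h.shape[:2],np.uint8);m[y0:y1,x0:x1]=cv2.inRange(h,lo,hi)[y0:y1,x0:x1]
    m=cv2.morphologyEx(m,cv2.MORPH_OPEN,np.ones((k,k)))
    b=max(blobs(m>0,20),key=len); M=cv2.moments(b); ct=(M["m10"]/M["m00"],M["m01"]/M["m00"])
    P=plane(c,b[:,0],b[:,1],z); print(n,"px",np.round(ct,1),"rect",rect(P)); return b,ct,c
E
python3 - <<'E'
from h import *
R={n:pads(n) for n in("w1","w2","w3","w4")}
h,_=load("w4"); print(h[164,265:280:5],h[164,290:330:4].tolist())
a=seen("w3",(0,0,110),(179,70,255),(20,120,100,210),.022)
b=seen("w4",(0,0,110),(179,70,255),(230,120,320,210),.022)
print(tri(a[2],a[1],b[2],b[1]))
def cen(q): M=cv2.moments(q);return M["m10"]/M["m00"],M["m01"]/M["m00"]
for x,y in((("w3",224),("w2",30)),(("w1",257),("w2",458))):
    f=lambda t:[(cen(b),c) for b,q,c in R[t[0]] if abs(cen(b)[0]-t[1])<25]
    A,B=f(x),f(y)
    if A and B: print("pad h",tri(A[0][1],A[0][0],B[0][1],B[0][0]))
E
```

```text
w1 px [257. 174.] pad [ 428.6 -344.9   74.6   74.3   16.7] white [ 428.3 -344.6   53.    51.6   90.2]
w2 px [460. 172.] pad [ 428.5 -343.9   76.1   75.2  106.7] white [ 428.  -345.1   52.    51.7   90.1]
w3 px [223. 159.] pad [444.6 173.4 112.3  67.4  99.4] white [444.5 173.4  91.6  46.7  99.4]
w4 px [429. 159.] pad [444.8 174.  113.7  68.   99.4] white [444.4 173.4  91.1  46.9  99.4]
[[ 26  17 122]
 [ 27  19 122]
 [ 19  22 125]] [[18, 25, 123], [23, 16, 125], [18, 150, 97], [18, 145, 93], [18, 149, 96], [21, 125, 139], [20, 126, 138], [21, 126, 136], [21, 132, 135], [19, 128, 141]]
w3 px [ 56.9 164.6] rect [440.8 355.4  50.7  50.4 174.7]
w4 px [272.2 165.5] rect [440.7 355.6  50.5  50.2  84.8]
(array([0.44133866, 0.35563098, 0.02159937]), np.float64(8.307662845245483e-05))
pad h (array([ 0.42958324, -0.34479123,  0.00264438]), np.float64(4.484278102600141e-05))
```

```bash
python3 -c "
from rig import env; print(env.hold_point_z)"; python3 -m jog '[{"linear":[-0.01,0.47,0],"roll":1},{"linear":[0,0,1],"roll":0.05},{"linear":[0,0,1],"roll":0},{"linear":[0,0,1],"roll":0},{"linear":[0,0,1],"roll":0},{"linear":[0,0,0.7],"roll":0},{"linear":[0,0,0],"roll":0},{"linear":[0,0,0],"roll":0}]'
```

```text
0.0187
time_s: 4.18
position: [0.4403, 0.3543, 0.0434]
tool_rot: [[0.996, -0.094, -0.001], [-0.094, -0.996, -0.001], [-0.001, 0.001, -1.0]]
ft_force: [0.0, 0.1, 0.3]
grip_width: 0.0853
gripper_force: 0.0
```

```bash
python3 -m jog '[{"linear":[0.01,-0.03,0.4],"roll":0},{"linear":[0,0,0.4],"roll":0},{"linear":[0,0,0.2],"roll":0},{"linear":[0,0,0],"roll":0}]'; python3 -m jog '[{"linear":[0,0,0],"roll":0},{"linear":[0,0,0],"roll":0},{"linear":[0,0,0],"roll":0},{"linear":[0,0,0],"roll":0},{"linear":[0,0,0],"roll":0},{"linear":[0,0,0],"roll":0},{"linear":[0,0,0],"roll":0},{"linear":[0,0,0],"roll":0}]' -1 70
```

```text
time_s: 4.52
position: [0.4406, 0.3568, 0.004]
tool_rot: [[0.996, -0.092, 0.001], [-0.092, -0.996, 0.0], [0.0, -0.0, -1.0]]
ft_force: [-0.6, 0.1, -0.4]
grip_width: 0.0855
gripper_force: 0.0
time_s: 5.18
position: [0.4406, 0.3575, 0.0051]
tool_rot: [[0.996, -0.091, 0.002], [-0.091, -0.996, 0.001], [0.002, -0.001, -1.0]]
ft_force: [-1.0, -2.5, 9.1]
grip_width: 0.0506
gripper_force: 73.6
```

```bash
python3 -m jog '[{"linear":[0,0,-0.4],"roll":0},{"linear":[0,0,-0.8],"roll":0},{"linear":[0,0,-1],"roll":0},{"linear":[0,0,-1],"roll":0},{"linear":[0,0,-1],"roll":0},{"linear":[0,0,-1],"roll":0},{"linear":[0.8,0.5,0],"roll":0},{"linear":[0.8,0.5,0],"roll":0},{"linear":[0,0,0],"roll":0},{"linear":[0,0,0],"roll":0}]'; python3 snap.py w5; python3 -m jog '[{"linear":[0.8,-0.07,0],"roll":0},{"linear":[0.4,-0.04,0],"roll":0},{"linear":[0,0,0],"roll":0},{"linear":[0,0,0],"roll":0}]';python3 snap.py w6; python3 -c "
from h import *
A,B=pads('w5'),pads('w6')
"
```

```text
time_s: 6.02
position: [0.5007, 0.3104, 0.2107]
tool_rot: [[0.996, -0.093, -0.002], [-0.093, -0.996, -0.001], [-0.002, 0.001, -1.0]]
ft_force: [-1.9, 0.2, -6.7]
grip_width: 0.0504
gripper_force: 76.2
time_s: 6.4
position: [0.5476, 0.3123, 0.2105]
tool_rot: [[0.996, -0.09, -0.002], [-0.09, -0.996, -0.0], [-0.002, 0.001, -1.0]]
ft_force: [-1.1, -0.1, -6.1]
grip_width: 0.0502
gripper_force: 76.2
w5 px [380. 203.] pad [445.1 173.7 113.2  68.4  99.4] white [444.3 173.3  91.5  46.7  99.4]
w5 px [267.  42.] pad [623.5 287.5  74.8  74.5 178. ] white [623.7 287.5  53.5  53.4 177.9]
w6 px [273.  91.] pad [623.7 287.4  74.6  74.6 178.1] white [623.7 287.5  53.5  53.5  87.9]
```

View pics/w6.png

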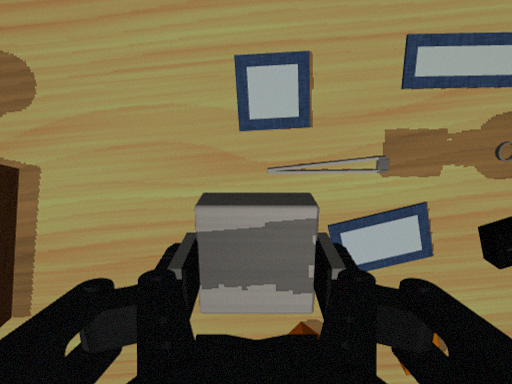

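w6 shows the steel block held level between the fingers (top face about columns 197–319, rows 207–313), pad_square at (273,91) and the tweezers at row 165.

```bash
python3 - <<'E'
from h import *
h,c=load("w6"); print(h[195:215:2,258].tolist(), h[300:318:3,258].tolist(), h[270,186:202:3].tolist(),h[270,312:326:3].tolist())
z=.2105+.017
m=np.zeros(h.shape[:2],np.uint8);m[207:314,194:322]=(h[207:314,194:322,1]<75)&(h[207:314,194:322,2]>55)
m=cv2.morphologyEx(m,cv2.MORPH_CLOSE,np.ones((9,9)));m=cv2.morphologyEx(m,cv2.MORPH_OPEN,np.ones((5,5)))
b=max(blobs(m>0),key=len);print(rect(plane(c,b[:,0],b[:,1],z)),b.min(0),b.max(0))
p=cv2.approxPolyDP(b,6,True)[:,0];print(p.tolist(),(plane(c,p[:,0],p[:,1],z)*1000).round(1).tolist())
s=env.observe();print(s["position"],s["tool_rot"][:,0])
E
```

```text
[[30, 17, 46], [170, 31, 50], [15, 32, 48], [175, 34, 45], [20, 17, 46], [20, 21, 74], [15, 21, 119], [20, 17, 138], [12, 18, 141], [18, 18, 142]] [[19, 15, 138], [18, 24, 140], [20, 23, 132], [17, 17, 133], [5, 12, 123], [21, 123, 158]] [[70, 255, 6], [66, 201, 19], [120, 255, 6], [135, 170, 9], [120, 98, 13], [13, 27, 85]] [[15, 22, 140], [99, 255, 7], [0, 0, 0], [30, 255, 1], [0, 0, 0]]
[548.  311.7  51.4  50.5  84.8] [195 207] [318 313]
[[195, 207], [201, 312], [312, 311], [318, 207]] [[575.4, 334.4], [525.7, 338.8], [521.6, 288.7], [570.8, 284.1]]
[0.54710383 0.31235926 0.21081508] [ 0.99595833 -0.08979705 -0.00187116]
```

```bash
python3 -m jog '[{"linear":[0,0,0],"roll":-0.63},{"linear":[0.955,0.27,0],"roll":0},{"linear":[0.955,0.27,0],"roll":0},{"linear":[0,0,0.8],"roll":0},{"linear":[0,0,1],"roll":0},{"linear":[0,0,1],"roll":0},{"linear":[0,0,0.8],"roll":0},{"linear":[0,0,0.4],"roll":0},{"linear":[0,0,0],"roll":0},{"linear":[0,0,0],"roll":0}]'; python3 snap.py w7
```

```text
time_s: 7.28
position: [0.6231, 0.2881, 0.0515]
tool_rot: [[0.999, -0.035, -0.001], [-0.035, -0.999, -0.0], [-0.001, 0.0, -1.0]]
ft_force: [-0.4, 0.1, -4.4]
grip_width: 0.0502
gripper_force: 76.2
```

```bash
python3 -m jog '[{"linear":[0,0,0.5],"roll":0},{"linear":[0,0,0.3],"roll":0},{"linear":[0,0,0.1],"roll":0},{"linear":[0,0,0.08],"roll":0},{"linear":[0,0,0],"roll":0},{"linear":[0,0,0],"roll":0}]'
```

```text
time_s: 7.83
position: [0.6242, 0.2876, 0.013]
tool_rot: [[0.999, -0.036, 0.001], [-0.036, -0.999, 0.0], [0.001, -0.0, -1.0]]
ft_force: [-0.2, 0.6, -4.8]
grip_width: 0.0502
gripper_force: 76.1
```

```bash
python3 -m jog '[{"linear":[-0.03,-0.01,0.05],"roll":0},{"linear":[0,0,0],"roll":0},{"linear":[0,0,0],"roll":0}]'; python3 -m jog '[{"linear":[0,0,0.03],"roll":0},{"linear":[0,0,0],"roll":0},{"linear":[0,0,0],"roll":0}]'
```

```text
time_s: 8.08
position: [0.6226, 0.288, 0.0104]
tool_rot: [[0.999, -0.036, 0.0], [-0.036, -0.999, 0.0], [0.0, -0.0, -1.0]]
ft_force: [0.3, -0.1, -4.4]
grip_width: 0.0505
gripper_force: 76.2
time_s: 8.33
position: [0.6228, 0.288, 0.0092]
tool_rot: [[0.999, -0.036, 0.001], [-0.036, -0.999, 0.0], [0.001, -0.0, -1.0]]
ft_force: [-0.2, 0.5, -4.1]
grip_width: 0.0502
gripper_force: 76.4
```

```bash
for i in 1 2; do python3 -m jog '[{"linear":[0,0,0.03],"roll":0},{"linear":[0,0,0],"roll":0},{"linear":[0,0,0],"roll":0}]'| grep -E "pos|ft"; done
```

```text
position: [0.6229, 0.288, 0.0091]
ft_force: [-3.8, -0.2, 5.6]
position: [0.6229, 0.288, 0.0091]
ft_force: [-7.2, -3.7, 12.7]
```

```bash
python3 -m jog '[{"linear":[0,0,0],"roll":0},{"linear":[0,0,0],"roll":0},{"linear":[0,0,0],"roll":0},{"linear":[0,0,0],"roll":0},{"linear":[0,0,0],"roll":0}]' 1 | grep -E "pos|ft|wid"; python3 -m jog '[{"linear":[0,0,-0.4],"roll":0},{"linear":[0,0,-1],"roll":0},{"linear":[0,0,-1],"roll":0},{"linear":[0,0,-1],"roll":0},{"linear":[0,0,-1],"roll":0},{"linear":[0,0,-1],"roll":0},{"linear":[0,0,0],"roll":0},{"linear":[0,0,0],"roll":0}]'| grep -E "pos|ft"; python3 snap.py w8;  python3 -m jog '[{"linear":[-0.23,0.96,0],"roll":0},{"linear":[-0.23,0.96,0],"roll":0},{"linear":[-0.23,0.96,0],"roll":0},{"linear":[-0.23,0.96,0],"roll":0},{"linear":[-0.23,0.96,0],"roll":0},{"linear":[-0.23,0.96,0],"roll":0},{"linear":[0,0,0],"roll":0},{"linear":[0,0,0],"roll":0}]';python3 snap.py w9
python3 -m jog '[{"linear":[-0.6,0.3,0],"roll":0},{"linear":[-1,0.2,0],"roll":0},{"linear":[-1,0.2,0],"roll":0},{"linear":[0,0,0],"roll":0},{"linear":[0,0,0],"roll":0}]';python3 snap.py w10; python3 -c "
from h import *
pads('w8');pads('w9');pads('w10')
I=[cv2.imread(f'pics/w{i}.png') for i in (8,9,10)]+[np.zeros((384,512,3),np.uint8)]
cv2.imwrite('pics/m2.png',cv2.resize(np.vstack([np.hstack(I[:2]),np.hstack(I[2:])]),(800,600)))"
```

```text
position: [0.6228, 0.2879, 0.0064]
ft_force: [0.3, -0.1, -0.6]
grip_width: 0.0854
position: [0.6233, 0.2881, 0.2251]
ft_force: [-0.4, -0.6, -0.8]
time_s: 10.63
position: [0.5585, 0.058, 0.2211]
tool_rot: [[0.999, -0.039, -0.003], [-0.039, -0.999, 0.0], [-0.003, -0.0, -1.0]]
ft_force: [0.7, 1.5, 0.7]
grip_width: 0.0852
gripper_force: 0.0
time_s: 11.1
position: [0.4529, 0.0365, 0.2222]
tool_rot: [[0.999, -0.035, -0.001], [-0.035, -0.999, 0.0], [-0.001, -0.0, -1.0]]
ft_force: [0.9, -0.6, 0.9]
grip_width: 0.085
gripper_force: 0.0
w8 px [256. 168.] pad [623.8 287.5  74.3  73.2  87.9] white [619.  287.9  55.5  53.8  87.9]
w8 px [439. 147.] pad [635.8  81.5 141.9  50.5  85.8] white [635.8  79.9 123.1  29.1  85.8]
w9 px [232.  93.] pad [635.5  80.7 140.5  50.6  85.8] white [635.6  79.9 123.5  29.4  85.8]
w10 px [137. 175.] pad [444.8 172.8 113.3  67.4  99.4] white [444.5 173.4  91.6  46.8  99.4]
```

View pics/m2.png

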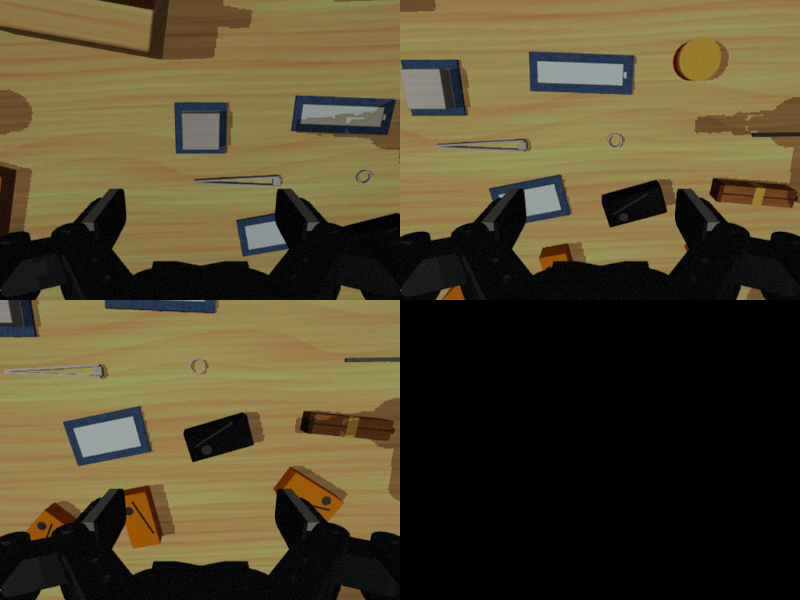

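m2: the steel sits on pad_square within the blue margin (w8 at about (257,168)). Charcoal in w10 is at about (280,175), with the clamp to its right. In w9 pad_clamp is at (232,93) and the tin lid at (382,76).

```bash
python3 - <<'E'
from h import *
seen("w8",(0,0,100),(179,70,255),(215,125,300,205),.026)
g=cv2.imread("pics/w10.png"); cr=g[125:215,225:345]; cv2.imwrite("pics/c10.png",cv2.resize(np.clip(cr.astype(float)*4,0,255).astype(np.uint8),None,fx=6,fy=6,interpolation=0))
h,c=load("w10")
for V in(30,40,55,70):
  seen("w10",(0,0,0),(179,255,V),(225,125,345,215),.028)
seen("w9",(0,0,0),(179,255,55),(250,215,350,300),.028)
E
```

```text
w8 px [256.6 167.6] rect [623.8 287.3  50.4  49.4  87.9]
w10 px [279.5 175.1] rect [443.8  11.7  88.2  47.  104.5]
w10 px [279.4 175.1] rect [444.1  11.6  88.5  47.5 104.6]
w10 px [279.4 175. ] rect [444.   11.7  89.   47.6 104.5]
w10 px [279.6 175. ] rect [444.   11.6  89.5  47.9 104.6]
w9 px [299.1 260.1] rect [447.9  12.6  88.8  55.  104.6]
```

View pics/c10.png

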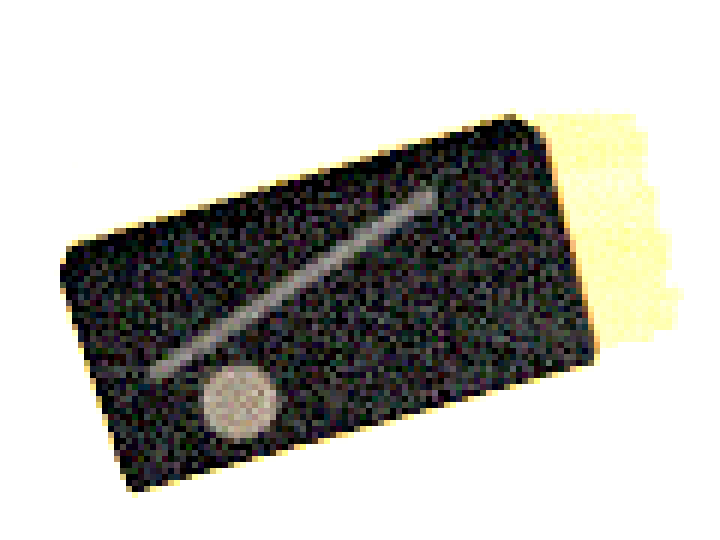

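Steel is placed within 0.5 mm. Charcoal's centre comes out at (442.4,11.2) with yaw 104.5, and the two views agree on a top height of 28 mm.

```bash
python3 -m jog '[{"linear":[-0.24,0.64,0],"roll":-1},{"linear":[0,0,0],"roll":-1},{"linear":[0,0,0],"roll":-1},{"linear":[0,0,0],"roll":-1},{"linear":[0,0,0],"roll":-1},{"linear":[0,0,0],"roll":-1},{"linear":[0,0,0],"roll":-1},{"linear":[0,0,0],"roll":-1},{"linear":[0,0,0],"roll":-1},{"linear":[0,0,0],"roll":-1},{"linear":[0,0,0],"roll":-1},{"linear":[0,0,0],"roll":-1}]'|grep time; python3 -m jog '[{"linear":[0,0,0],"roll":-1},{"linear":[0,0,0],"roll":-1},{"linear":[0,0,0],"roll":-1},{"linear":[0,0,0],"roll":-1},{"linear":[0,0,0],"roll":-1},{"linear":[0,0,0],"roll":-1},{"linear":[0,0,0],"roll":-1},{"linear":[0,0,0],"roll":-1},{"linear":[0,0,0],"roll":-1},{"linear":[0,0,0],"roll":-0.3},{"linear":[0,0,0],"roll":0}]'; python3 snap.py w11
python3 -c "
from h import *
pads('w11')
h,c=load('w11')
seen('w11',(0,0,0),(179,255,50),(180,80,340,230),.028)
"
```

```text
time_s: 12.15
time_s: 13.07
position: [0.4452, 0.0106, 0.2222]
tool_rot: [[-0.251, 0.968, 0.0], [0.968, 0.251, 0.0], [0.0, 0.0, -1.0]]
ft_force: [-0.0, -0.3, -0.8]
grip_width: 0.0851
gripper_force: 0.0
w11 px [438. 144.] pad [634.6  80.5 140.6  52.2  85.7] white [635.4  79.4 123.4  29.7  85.8]
w11 px [253.5 164.1] rect [441.   12.2  89.5  43.9 104.6]
```

```bash
python3 -m jog '[{"linear":[0.05,-0.09,0.6],"roll":0},{"linear":[0,0,1],"roll":0},{"linear":[0,0,1],"roll":0},{"linear":[0,0,1],"roll":0},{"linear":[0,0,0.9],"roll":0},{"linear":[0,0,0.4],"roll":0},{"linear":[0,0,0],"roll":0},{"linear":[0,0,0],"roll":0}]'|grep -E "pos|ft"; python3 -m jog '[{"linear":[0,0,0.3],"roll":0},{"linear":[0,0,0.2],"roll":0},{"linear":[0,0,0],"roll":0},{"linear":[0,0,0],"roll":0}]'|grep -E "pos|ft"; python3 -m jog '[{"linear":[0,0,0],"roll":0},{"linear":[0,0,0],"roll":0},{"linear":[0,0,0],"roll":0},{"linear":[0,0,0],"roll":0},{"linear":[0,0,0],"roll":0},{"linear":[0,0,0],"roll":0},{"linear":[0,0,0],"roll":0},{"linear":[0,0,0],"roll":0}]' -1 40
```

```text
position: [0.4403, 0.0114, 0.0262]
ft_force: [0.0, -0.8, 0.4]
position: [0.4402, 0.0112, 0.0072]
ft_force: [-0.2, -0.2, -0.1]
time_s: 14.78
position: [0.4401, 0.0111, 0.0071]
tool_rot: [[-0.249, 0.968, 0.001], [0.968, 0.249, -0.0], [-0.001, 0.001, -1.0]]
ft_force: [-0.5, 0.0, 6.2]
grip_width: 0.0439
gripper_force: 41.0
```

```bash
python3 -m jog '[{"linear":[0,0,-0.3],"roll":0},{"linear":[0,0,-0.6],"roll":0},{"linear":[0,0,-1],"roll":0},{"linear":[0,0,-1],"roll":0},{"linear":[0,0,-1],"roll":0},{"linear":[0,0,-1],"roll":1},{"linear":[0.98,0.19,0],"roll":0.02},{"linear":[0.98,0.19,0],"roll":0},{"linear":[0,0,0],"roll":0},{"linear":[0,0,0],"roll":0}]'; python3 snap.py w12
python3 - <<'E'
from h import *
pads('w12'); s=env.observe();p=s["position"];print(p)
z=p[2]-.007+.028
seen('w12',(0,0,0),(179,255,50),(150,130,360,320),z)
g=cv2.imread("pics/w12.png"); cv2.imwrite("pics/c12.png",np.clip(g.astype(float)*2.5,0,255).astype(np.uint8))
E
```

```text
time_s: 15.62
position: [0.4414, 0.0926, 0.2026]
tool_rot: [[-0.166, 0.986, -0.0], [0.986, 0.166, -0.0], [0.0, -0.0, -1.0]]
ft_force: [-0.5, 0.4, -1.0]
grip_width: 0.0436
gripper_force: 41.5
w12 px [428. 204.] pad [634.3  80.7 140.1  52.5  85.7] white [635.4  79.6 123.8  29.6  85.8]
w12 px [273.  88.] pad [444.5 173.3 112.2  67.5  99.4] white [444.9 173.3  91.   45.8  99.4]
[0.44160171 0.09146889 0.20242423]
w12 px [255.6 248.3] rect [438.1 103.7  92.3  73.2   9.5]
```

View pics/c12.png

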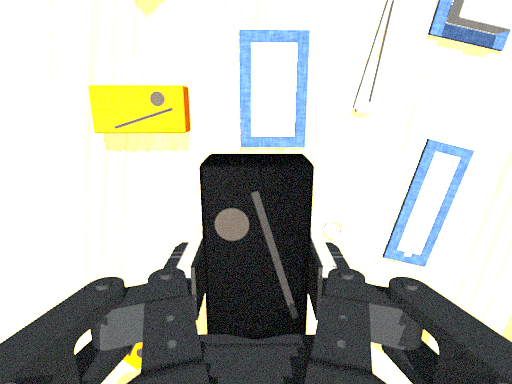

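c12: charcoal is held straight (front edge rows 155–168, columns 201–313), with pad_block ahead at (273,88).

```bash
python3 - <<'E'
from h import *
c=pickle.load(open("pics/w12.pkl","rb"));s=env.observe();p=s["position"];R=s["tool_rot"][:,:2]
h,_=load("w12"); print("rows V",[(r,int(np.median(h[r,235:280,2]))) for r in range(148,180,2)])
for (u,v,z) in((256,154,-.007),(256,167,.021),(201,180,.021),(313,180,.021)):
    P=plane(c,u,v,p[2]+z)[0]-p[:2]; print(u,v,(P@R[:2]*1000).round(1))
t=np.array([.4447,.1733])-p[:2]; print("to pad in tool mm",(t@R[:2]*1000).round(1),p,R[:,0])
E
```

```text
rows V [(148, 153), (150, 199), (152, 221), (154, 1), (156, 8), (158, 8), (160, 8), (162, 7), (164, 10), (166, 12), (168, 17), (170, 17), (172, 18), (174, 17), (176, 16), (178, 15)]
256 154 [44.9 -0.8]
256 167 [44.2 -0.8]
201 180 [ 39.  -22.2]
313 180 [39.1 21.4]
to pad in tool mm [80.2 16.5] [0.44160171 0.09146889 0.20242423] [-1.64116400e-01  9.86440961e-01 -1.96246768e-04]
```

```bash
python3 -m jog '[{"linear":[0.67,0.14,0],"roll":0},{"linear":[0.67,0.14,0],"roll":0},{"linear":[0.67,0.14,0],"roll":0},{"linear":[0,0,0.8],"roll":0},{"linear":[0,0,1],"roll":0},{"linear":[0,0,1],"roll":0},{"linear":[0,0,1],"roll":0},{"linear":[0,0,0.5],"roll":0},{"linear":[0,0,0],"roll":0},{"linear":[0,0,0],"roll":0}]';
```

```text
time_s: 16.5
position: [0.4457, 0.1722, 0.0304]
tool_rot: [[-0.161, 0.987, -0.002], [0.987, 0.161, -0.0], [-0.0, -0.002, -1.0]]
ft_force: [0.1, -0.3, -0.6]
grip_width: 0.0441
gripper_force: 41.4
```

```bash
python3 -m jog '[{"linear":[0.04,-0.01,0.2],"roll":0},{"linear":[0,0,0.2],"roll":0},{"linear":[0,0,0.03],"roll":0},{"linear":[0,0,0],"roll":0},{"linear":[0,0,0],"roll":0}]'|grep -E "pos|ft"; for i in 1 2 3; do python3 -m jog '[{"linear":[0,0,0.03],"roll":0},{"linear":[0,0,0],"roll":0},{"linear":[0,0,0],"roll":0}]'| grep -E "pos|ft"; done
```

```text
position: [0.445, 0.1746, 0.0137]
ft_force: [-0.1, 0.2, 0.1]
position: [0.4449, 0.1746, 0.0123]
ft_force: [-0.3, 0.3, -0.9]
position: [0.445, 0.1746, 0.0111]
ft_force: [-1.4, 0.7, 3.8]
position: [0.445, 0.1747, 0.0111]
ft_force: [-5.4, -1.3, 20.7]
```

```bash
python3 -m jog '[{"linear":[0,0,0],"roll":0},{"linear":[0,0,0],"roll":0},{"linear":[0,0,0],"roll":0},{"linear":[0,0,0],"roll":0},{"linear":[0,0,0],"roll":0}]' 1 | grep -E "pos|ft|wid"; python3 -m jog '[{"linear":[0,0,-0.4],"roll":0},{"linear":[0,0,-1],"roll":0},{"linear":[0,0,-1],"roll":0},{"linear":[0,0,-1],"roll":0},{"linear":[0,0,-1],"roll":0},{"linear":[0,0,-1],"roll":0},{"linear":[0,0,0],"roll":0},{"linear":[0,0,0],"roll":0}]'| grep -E "pos|ft"; python3 snap.py w13
python3 -m jog '[{"linear":[-0.815,0.415,0],"roll":0},{"linear":[-0.815,0.415,0],"roll":0},{"linear":[-0.815,0.415,0],"roll":0},{"linear":[-0.815,0.415,0],"roll":0},{"linear":[-0.815,0.415,0],"roll":0},{"linear":[-0.815,0.415,0],"roll":0},{"linear":[-0.815,0.415,0],"roll":0},{"linear":[0,0,0],"roll":0},{"linear":[0,0,0],"roll":0}]'|grep pos;python3 snap.py w14
python3 -m jog '[{"linear":[-0.815,0.415,0],"roll":0},{"linear":[-0.815,0.415,0],"roll":0},{"linear":[-0.5,0,0],"roll":0},{"linear":[0,0,0],"roll":0},{"linear":[0,0,0],"roll":0}]';python3 snap.py w15; python3 -c "
from h import *
pads('w13');pads('w14');pads('w15')
I=[cv2.imread(f'pics/w{i}.png') for i in (13,14,15)]+[np.zeros((384,512,3),np.uint8)]
cv2.imwrite('pics/m3.png',cv2.resize(np.vstack([np.hstack(I[:2]),np.hstack(I[2:])]),(800,600)))"
```

```text
position: [0.4448, 0.1746, 0.0096]
ft_force: [0.6, -0.7, 0.9]
grip_width: 0.085
position: [0.4454, 0.1747, 0.2273]
ft_force: [0.1, 0.6, -0.2]
position: [0.5965, -0.0331, 0.2227]
time_s: 20.02
position: [0.6426, -0.1098, 0.2246]
tool_rot: [[-0.162, 0.987, -0.002], [0.987, 0.162, 0.001], [0.001, -0.002, -1.0]]
ft_force: [-0.2, -0.5, 0.3]
grip_width: 0.0854
gripper_force: 0.0
```

View pics/m3.png

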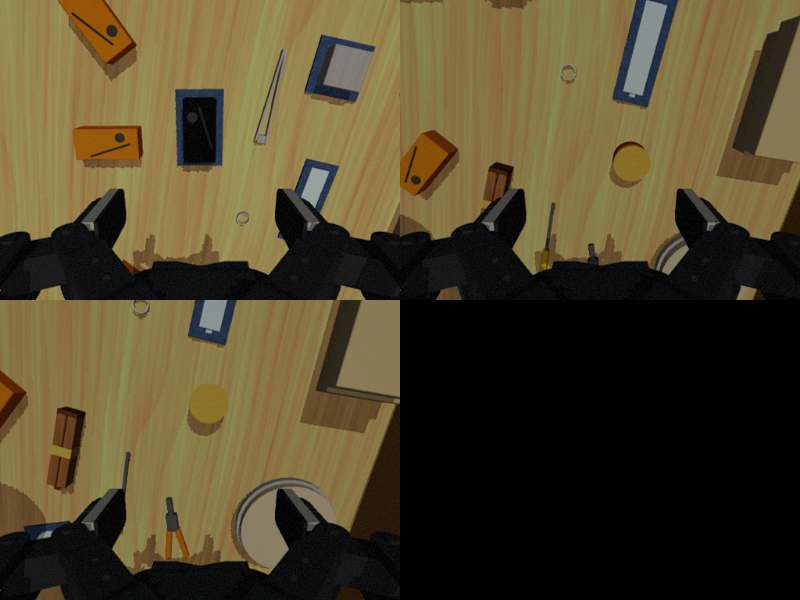

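m3: charcoal sits centred on pad_block (w13, px ~(255,165)). The tin lid is at about (296,209) in w14 and (266,132) in w15. The box and the round dish are clear of the tin.

```bash
python3 - <<'E'
from h import *
seen('w13',(0,0,0),(179,255,38),(215,105,300,220),.032)
h,c=load("w15"); print(h[132,220:310:6].tolist())
L=[]
for n,(x,y) in(("w14",(296,209)),("w15",(266,132))):
    h,c=load(n); b=30
    d=np.median(h[y-8:y+8,x-8:x+8].reshape(-1,3),0); print(n,d)
    a=seen(n,tuple(int(v) for v in(d[0]-4,max(d[1]-22,0),max(d[2]-35,0))),tuple(int(v) for v in(d[0]+4,255,d[2]+45)),(x-45,y-45,x+45,y+45),.03,5)
    L.append((a[2],a[1]))
print(tri(*L[0],*L[1]))
E
```

```text
w13 px [255.  165.6] rect [444.2 174.6  90.1  44.7  99.3]
[[24, 121, 139], [21, 128, 138], [22, 132, 139], [23, 118, 136], [24, 189, 136], [24, 172, 141], [24, 179, 138], [23, 179, 137], [24, 181, 137], [22, 175, 141], [22, 182, 140], [23, 180, 140], [22, 148, 138], [24, 122, 136], [31, 110, 137]]
w14 [ 22. 182. 137.]
w14 px [296.5 208.9] rect [645.5 -71.   50.9  50.9  99.3]
w15 [ 23. 180. 139.]
w15 px [266.5 132.2] rect [646.  -70.9  51.1  51.   99.3]
(array([ 0.64598867, -0.07068061,  0.02917007]), np.float64(3.6458650930114045e-05))
```

```bash
python3 -m jog '[{"linear":[0.95,0.24,0],"roll":0},{"linear":[0,0,0.7],"roll":0},{"linear":[0,0,1],"roll":0},{"linear":[0,0,1],"roll":0},{"linear":[0,0,1],"roll":0},{"linear":[0,0,0.8],"roll":0},{"linear":[0,0,0.3],"roll":0},{"linear":[0,0,0],"roll":0},{"linear":[0,0,0],"roll":0}]'|grep -E "pos|ft"; python3 -m jog '[{"linear":[0,0,0],"roll":0}]'|grep -E "pos|ft"
```

```text
position: [0.6469, -0.0706, 0.0352]
ft_force: [-0.8, 0.4, 0.4]
position: [0.6476, -0.0711, 0.0364]
ft_force: [0.4, 0.1, -0.2]
```

```bash
python3 -m jog '[{"linear":[0.0,-0.04,0.3],"roll":0},{"linear":[0,0,0.3],"roll":0},{"linear":[0,0,0.1],"roll":0},{"linear":[0,0,0],"roll":0},{"linear":[0,0,0],"roll":0}]'|grep -E "pos|ft"; python3 -m jog '[{"linear":[0,0,0],"roll":0},{"linear":[0,0,0],"roll":0},{"linear":[0,0,0],"roll":0},{"linear":[0,0,0],"roll":0},{"linear":[0,0,0],"roll":0},{"linear":[0,0,0],"roll":0},{"linear":[0,0,0],"roll":0},{"linear":[0,0,0],"roll":0}]' -1 40
```

```text
position: [0.6451, -0.0716, 0.0062]
ft_force: [-0.7, -0.8, -0.3]
time_s: 21.98
position: [0.6453, -0.0717, 0.0066]
tool_rot: [[-0.162, 0.987, 0.001], [0.987, 0.162, -0.0], [-0.001, 0.001, -1.0]]
ft_force: [-1.0, 1.1, 6.0]
grip_width: 0.0497
gripper_force: 41.8
```

```bash
python3 -m jog '[{"linear":[0,0,-0.3],"roll":0},{"linear":[0,0,-0.7],"roll":0},{"linear":[0,0,-1],"roll":0},{"linear":[0,0,-1],"roll":0},{"linear":[0,0,-1],"roll":0},{"linear":[0,0,-1],"roll":0},{"linear":[0,0,0],"roll":0}]'|grep -E "pos|ft|wid"; python3 -m jog '[{"linear":[-0.716,-0.59,0],"roll":0},{"linear":[-0.716,-0.59,0],"roll":0},{"linear":[-0.716,-0.59,0],"roll":0},{"linear":[-0.716,-0.59,0],"roll":0},{"linear":[-0.716,-0.59,0],"roll":0},{"linear":[-0.716,-0.59,0],"roll":0},{"linear":[-0.716,-0.59,0],"roll":0},{"linear":[-0.716,-0.59,0],"roll":0},{"linear":[-0.716,-0.59,0],"roll":0},{"linear":[-0.716,-0.59,0],"roll":0},{"linear":[-0.716,-0.59,0],"roll":0},{"linear":[0,0,0],"roll":0}]'; python3 -m jog '[{"linear":[0,0,0],"roll":0}]'|grep pos; python3 snap.py w16
python3 - <<'E'
from h import *
pads('w16'); s=env.observe();p=s["position"];R=s["tool_rot"];print(p,R[:,0])
h,c=load('w16'); cv2.imwrite("pics/w16b.png",np.clip(cv2.imread("pics/w16.png")*1.8,0,255))
seen('w16',(18,140,70),(28,255,255),(180,150,340,330),p[2]-.0066+.03,5)
E
```

```text
position: [0.647, -0.0721, 0.2154]
ft_force: [-0.7, 0.6, 0.2]
grip_width: 0.0498
time_s: 23.57
position: [0.4363, -0.4297, 0.2055]
tool_rot: [[-0.157, 0.988, -0.001], [0.988, 0.157, -0.001], [-0.001, -0.001, -1.0]]
ft_force: [-0.7, 0.2, -1.5]
grip_width: 0.0495
gripper_force: 41.9
position: [0.4386, -0.4259, 0.2056]
w16 px [260.  88.] pad [ 428.2 -345.    74.5   74.5   16.7] white [ 428.2 -345.2   52.5   52.3   99.1]
[ 0.43941243 -0.42473634  0.20568841] [-1.61068709e-01  9.86942955e-01  6.89087410e-04]
w16 px [256.3 263.6] rect [ 437.6 -424.    54.5   50.    99.1][ WARN:0@0.285] global loadsave.cpp:1063 imwrite_ Unsupported depth image for selected encoder is fallbacked to CV_8U.
```

View pics/w16b.png

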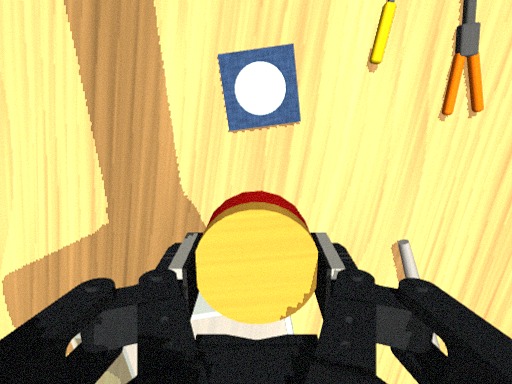

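w16: the tin is held upright (lid centre about (257,263)) and pad_round is ahead at (260,88).

```bash
python3 -m jog '[{"linear":[0.67,0.02,0],"roll":0},{"linear":[0.67,0.02,0],"roll":0},{"linear":[0.67,0.02,0],"roll":0},{"linear":[0,0,0.8],"roll":0},{"linear":[0,0,1],"roll":0},{"linear":[0,0,1],"roll":0},{"linear":[0,0,1],"roll":0},{"linear":[0,0,0.5],"roll":0},{"linear":[0,0,0],"roll":0},{"linear":[0,0,0],"roll":0},{"linear":[0,0,0],"roll":0}]'
```

```text
time_s: 24.62
position: [0.4302, -0.3451, 0.0356]
tool_rot: [[-0.163, 0.987, 0.002], [0.987, 0.163, -0.002], [-0.003, 0.002, -1.0]]
ft_force: [0.7, -0.4, 0.1]
grip_width: 0.0498
gripper_force: 41.9
```

```bash
python3 -m jog '[{"linear":[0.01,-0.03,0.25],"roll":0},{"linear":[0,0,0.25],"roll":0},{"linear":[0,0,0.05],"roll":0},{"linear":[0,0,0],"roll":0},{"linear":[0,0,0],"roll":0}]'|grep -E "pos|ft"; for i in 1 2 3 4; do python3 -m jog '[{"linear":[0,0,0.03],"roll":0},{"linear":[0,0,0],"roll":0},{"linear":[0,0,0],"roll":0}]'| grep -E "pos|ft"; done
```

```text
position: [0.4282, -0.3449, 0.0124]
ft_force: [0.1, -0.0, -0.6]
position: [0.428, -0.3448, 0.0108]
ft_force: [-0.5, -0.9, -1.1]
position: [0.4281, -0.3448, 0.0105]
ft_force: [-1.3, 3.2, 10.4]
position: [0.4281, -0.3449, 0.0104]
ft_force: [-5.2, 5.7, 22.2]
position: [0.4281, -0.3449, 0.0103]
ft_force: [-7.4, 7.9, 34.5]
```

```bash
python3 -m jog '[{"linear":[0,0,-0.06],"roll":0},{"linear":[0,0,0],"roll":0}]'|grep ft;python3 -m jog '[{"linear":[0,0,0],"roll":0},{"linear":[0,0,0],"roll":0},{"linear":[0,0,0],"roll":0},{"linear":[0,0,0],"roll":0},{"linear":[0,0,0],"roll":0}]' 1 | grep -E "pos|ft|wid"; python3 -m jog '[{"linear":[0,0,-0.4],"roll":0},{"linear":[0,0,-1],"roll":0},{"linear":[0,0,-1],"roll":0},{"linear":[0,0,-1],"roll":0},{"linear":[0,0,-1],"roll":0},{"linear":[0,0,-1],"roll":0},{"linear":[0,0,0],"roll":0},{"linear":[0,0,0],"roll":0},{"linear":[0,0,0],"roll":0}]'| grep -E "pos|ft"; python3 snap.py w17
python3 -m jog '[{"linear":[0.93,0.25,0],"roll":0},{"linear":[0.93,0.25,0],"roll":0},{"linear":[0.93,0.25,0],"roll":0},{"linear":[0,0,0],"roll":0},{"linear":[0,0,0],"roll":0},{"linear":[0,0,0],"roll":0}]'|grep pos;python3 snap.py w18
python3 -m jog '[{"linear":[0.745,0.25,0],"roll":0},{"linear":[0.745,0.25,0],"roll":0},{"linear":[0,0,0],"roll":0},{"linear":[0,0,0],"roll":0},{"linear":[0,0,0],"roll":0}]';python3 snap.py w19; python3 - <<'E'
from h import *
pads('w17')
seen('w17',(18,140,70),(28,255,255),(190,110,330,230),.034,5)
I=[cv2.imread(f'pics/w{i}.png') for i in (17,18,19)]+[np.zeros((384,512,3),np.uint8)]
cv2.imwrite('pics/m4.png',cv2.resize(np.vstack([np.hstack(I[:2]),np.hstack(I[2:])]),(800,600)))
for n in("w18","w19"):
    seen(n,(0,100,20),(16,255,255),(170,40,340,260),.026,3)
    seen(n,(20,150,90),(30,255,255),(200,40,310,260),.026,3)
E
```

```text
ft_force: [-1.8, 3.3, 17.7]
position: [0.4279, -0.3446, 0.009]
ft_force: [0.3, -0.3, 0.0]
grip_width: 0.0855
position: [0.4276, -0.3443, 0.2243]
ft_force: [-0.1, -0.2, -1.0]
position: [0.4393, -0.2299, 0.2244]
time_s: 28.38
position: [0.4495, -0.1688, 0.225]
tool_rot: [[-0.161, 0.987, -0.0], [0.987, 0.161, -0.0], [0.0, -0.0, -1.0]]
ft_force: [-0.4, -0.7, -0.5]
grip_width: 0.0853
gripper_force: 0.0
w17 px [256.9 168.7] rect [ 427.6 -344.6   51.5   50.9   99.3]
w18 px [196.4  68.1] rect [ 362.9 -140.9   77.6    8.7   55.4]
w18 px [230.5 252.5] rect [ 425.2 -331.8   49.1   20.3    9.4]
w19 px [191.3 106. ] rect [ 372.6 -116.5   77.9   35.    87.2]
w19 px [258.3 169.7] rect [ 451.2 -171.2   29.    14.1  173.6]
```

View pics/m4.png

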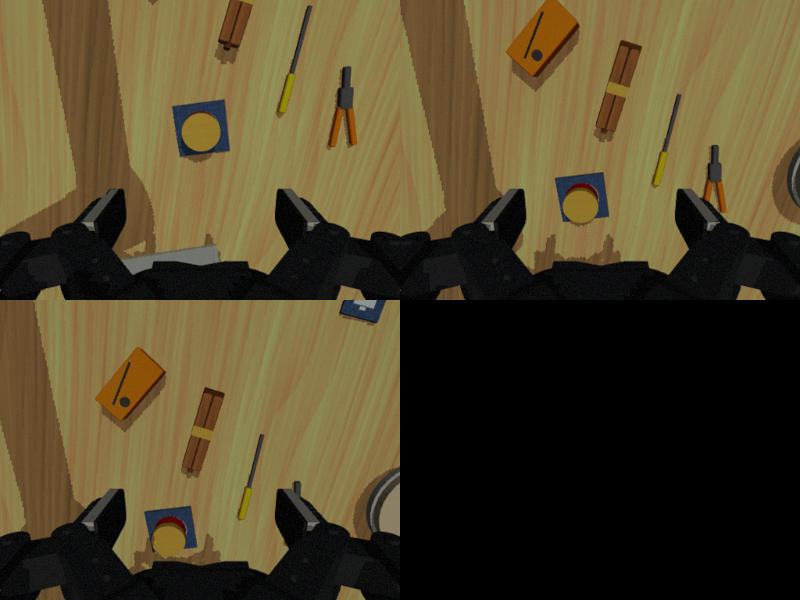

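m4: the tin sits centred on pad_round (w17 (257,169)). The clamp in w19 runs from about (268,118) to (243,222) with its band at (258,170). The needle file and the orange block are clear of the fingers.

```bash
python3 - <<'E'
from h import *
L=[]
for n,bx in(("w18",(245,50,315,180)),("w19",(225,108,295,232))):
    a=seen(n,(20,150,90),(30,255,255),bx,.026,3); L.append((a[2],a[1]))
    h,c=load(n);x0,y0,x1,y1=bx
    m=np.zeros(h.shape[:2],np.uint8);m[y0:y1,x0:x1]=((h[y0:y1,x0:x1,0]<16)&(h[y0:y1,x0:x1,2]<115)&(h[y0:y1,x0:x1,1]>120))|cv2.inRange(h,(20,150,90),(30,255,255))[y0:y1,x0:x1]>0
    m=cv2.morphologyEx(cv2.morphologyEx(m,cv2.MORPH_CLOSE,np.ones((5,5))),cv2.MORPH_OPEN,np.ones((7,7)))
    b=max(blobs(m>0),key=len);print(n,"bar",rect(plane(c,b[:,0],b[:,1],.026)))
print(tri(*L[0],*L[1]))
E
```

```text
w18 px [277.8 114.2] rect [ 451.1 -171.1   28.8   14.6  172. ]
w18 bar [ 451.  -172.1  121.9   28.9   82.3]
w19 px [258.3 169.7] rect [ 451.2 -171.2   29.    14.1  173.6]
w19 bar [ 450.8 -173.8  125.8   28.9   82. ]
(array([ 0.4512986 , -0.17107607,  0.02580065]), np.float64(7.878927580864402e-05))
```

```bash
python3 -m jog '[{"linear":[-0.06,0.03,0],"roll":1},{"linear":[0,0,0],"roll":1},{"linear":[0,0,0],"roll":1},{"linear":[0,0,0],"roll":0.44},{"linear":[0,0,0.8],"roll":0},{"linear":[0,0,1],"roll":0},{"linear":[0,0,1],"roll":0},{"linear":[0,0,1],"roll":0},{"linear":[0,0,0.8],"roll":0},{"linear":[0,0,0.2],"roll":0},{"linear":[0,0,0],"roll":0},{"linear":[0,0,0],"roll":0}]'
```

```text
time_s: 29.43
position: [0.4516, -0.1709, 0.0342]
tool_rot: [[0.138, 0.99, 0.001], [0.99, -0.138, -0.001], [-0.001, 0.001, -1.0]]
ft_force: [-0.4, -0.5, 1.3]
grip_width: 0.0854
gripper_force: 0.0
```

```bash
python3 -m jog '[{"linear":[0,0,0.3],"roll":0},{"linear":[0,0,0.3],"roll":0},{"linear":[0,0,0.08],"roll":0},{"linear":[0,0,0],"roll":0},{"linear":[0,0,0],"roll":0}]'|grep -E "pos|ft"; python3 -m jog '[{"linear":[0,0,0],"roll":0},{"linear":[0,0,0],"roll":0},{"linear":[0,0,0],"roll":0},{"linear":[0,0,0],"roll":0},{"linear":[0,0,0],"roll":0},{"linear":[0,0,0],"roll":0},{"linear":[0,0,0],"roll":0},{"linear":[0,0,0],"roll":0},{"linear":[0,0,0],"roll":0},{"linear":[0,0,0],"roll":0}]' -1 40; python3 -m jog '[{"linear":[0,0,-0.3],"roll":0},{"linear":[0,0,-0.7],"roll":0},{"linear":[0,0,-1],"roll":0},{"linear":[0,0,-1],"roll":0},{"linear":[0,0,-1],"roll":0},{"linear":[0,0,-1],"roll":-0.74},{"linear":[0,0,0],"roll":0}]'
```

```text
position: [0.4517, -0.1704, 0.0075]
ft_force: [0.0, -0.6, -0.3]
time_s: 30.68
position: [0.4512, -0.1699, 0.0064]
tool_rot: [[0.137, 0.991, 0.0], [0.991, -0.137, -0.0], [-0.0, 0.0, -1.0]]
ft_force: [-1.0, 0.9, 5.4]
grip_width: 0.0271
gripper_force: 40.3
time_s: 31.27
position: [0.4532, -0.1711, 0.2131]
tool_rot: [[0.069, 0.998, 0.011], [0.998, -0.069, -0.007], [-0.007, 0.011, -1.0]]
ft_force: [0.6, 0.1, -0.7]
grip_width: 0.0274
gripper_force: 39.7
```

```bash
python3 -m jog '[{"linear":[0.736,0.457,0],"roll":0},{"linear":[0.736,0.457,0],"roll":0},{"linear":[0.736,0.457,0],"roll":0},{"linear":[0.736,0.457,0],"roll":0},{"linear":[0.736,0.457,0],"roll":0},{"linear":[0.736,0.457,0],"roll":0},{"linear":[0.736,0.457,0],"roll":0},{"linear":[0.736,0.457,0],"roll":0},{"linear":[0.736,0.457,0],"roll":0},{"linear":[0,0,0],"roll":0},{"linear":[0,0,0],"roll":0},{"linear":[0,0,0],"roll":0}]'; python3 snap.py w20; python3 - <<'E'
from h import *
s=env.observe();p=s["position"];R=s["tool_rot"];print(p,R[:,0])
h,c=load('w20');cv2.imwrite("pics/w20b.png",cv2.convertScaleAbs(cv2.imread("pics/w20.png"),alpha=1.8))
a=seen('w20',(20,150,60),(30,255,255),(205,150,310,330),p[2]-.0064+.026,3)
print(a[0].min(0),a[0].max(0))
E
```

```text
time_s: 32.27
position: [0.634, 0.0823, 0.2053]
tool_rot: [[0.072, 0.997, -0.001], [0.997, -0.072, -0.0], [-0.0, -0.001, -1.0]]
ft_force: [-0.0, -0.2, -0.5]
grip_width: 0.0271
gripper_force: 39.8
[0.63388253 0.08181705 0.20573159] [ 7.32752716e-02  9.97311722e-01 -2.51251901e-04]
w20 px [256.2 268. ] rect [633.3  81.5  27.2  14.2 177.3]
[224 253] [288 283]
```

View pics/w20b.png

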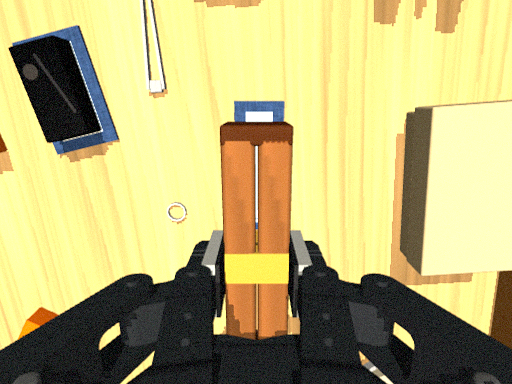

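w20: the clamp is held level with its band at (256,268). Its tip points away and lines up with the pad end visible at (259,112).

```bash
python3 -m jog '[{"linear":[-0.01,0.055,0.3],"roll":0},{"linear":[0,0,0.8],"roll":0},{"linear":[0,0,1],"roll":0},{"linear":[0,0,1],"roll":0},{"linear":[0,0,0.8],"roll":0},{"linear":[0,0,0.45],"roll":0},{"linear":[0,0,0],"roll":0},{"linear":[0,0,0],"roll":0},{"linear":[0,0,0],"roll":0}]'
```

```text
time_s: 33.07
position: [0.6374, 0.0813, 0.0341]
tool_rot: [[0.073, 0.997, 0.003], [0.997, -0.073, -0.0], [-0.0, 0.003, -1.0]]
ft_force: [0.3, 0.1, -0.5]
grip_width: 0.027
gripper_force: 39.8
```

```bash
python3 -m jog '[{"linear":[0,-0.025,0.25],"roll":0},{"linear":[0,0,0.2],"roll":0},{"linear":[0,0,0.05],"roll":0},{"linear":[0,0,0],"roll":0},{"linear":[0,0,0],"roll":0}]'|grep -E "pos|ft"; for i in 1 2 3; do python3 -m jog '[{"linear":[0,0,0.03],"roll":0},{"linear":[0,0,0],"roll":0},{"linear":[0,0,0],"roll":0}]'| grep -E "pos|ft"; done
```

```text
position: [0.6355, 0.0821, 0.0122]
ft_force: [1.1, 1.0, -0.1]
position: [0.6356, 0.0821, 0.0111]
ft_force: [-0.4, 0.2, -0.6]
position: [0.6357, 0.082, 0.0105]
ft_force: [-1.4, -0.0, 6.1]
position: [0.6357, 0.0821, 0.0105]
ft_force: [-5.1, 0.5, 14.0]
```

```bash
python3 -m jog '[{"linear":[0,0,-0.03],"roll":0},{"linear":[0,0,0],"roll":0}]'|grep ft;python3 -m jog '[{"linear":[0,0,0],"roll":0},{"linear":[0,0,0],"roll":0},{"linear":[0,0,0],"roll":0},{"linear":[0,0,0],"roll":0},{"linear":[0,0,0],"roll":0}]' 1 | grep -E "pos|ft|wid"; python3 -m jog '[{"linear":[0,0,-0.4],"roll":0},{"linear":[0,0,-1],"roll":0},{"linear":[0,0,-1],"roll":0},{"linear":[0,0,-1],"roll":0},{"linear":[0,0,-1],"roll":0},{"linear":[0,0,-1],"roll":0},{"linear":[0,0,0],"roll":0},{"linear":[0,0,0],"roll":0},{"linear":[0,0,0],"roll":0}]'| grep -E "pos|ft"; python3 snap.py w21
python3 - <<'E'
from h import *
h,c=load("w21")
seen("w21",(20,150,60),(30,255,255),(215,130,305,205),.030,3)
bl=((h[...,0]>95)&(h[...,0]<128)&(h[...,1]>110)&(h[...,2]>25)); bl[:,:200]=0;bl[:,320:]=0
P=np.vstack([q for q in blobs(bl,30)]);print("pad",rect(plane(c,P[:,0],P[:,1],.004)))
bx=(210,80,310,260);x0,y0,x1,y1=bx
m=np.zeros(h.shape[:2],np.uint8);s=h[y0:y1,x0:x1];m[y0:y1,x0:x1]=((s[...,0]<16)&(s[...,2]<125)&(s[...,1]>120))|((s[...,0]>19)&(s[...,0]<31)&(s[...,1]>150))
m=cv2.morphologyEx(cv2.morphologyEx(m,cv2.MORPH_CLOSE,np.ones((5,5))),cv2.MORPH_OPEN,np.ones((7,7)))
b=max(blobs(m>0),key=len);print("bar",rect(plane(c,b[:,0],b[:,1],.030)))
im=cv2.imread("pics/w21.png"); s=optics.get_image("scene")[:,:,::-1]
cv2.imwrite("pics/m5.png",cv2.convertScaleAbs(cv2.resize(np.hstack([im,s]),(800,300)),alpha=1.5))
E
```

```text
ft_force: [-2.3, 0.4, 7.2]
position: [0.6355, 0.082, 0.0095]
ft_force: [-0.1, -0.4, 0.1]
grip_width: 0.0845
position: [0.6351, 0.082, 0.2248]
ft_force: [0.4, 0.4, -0.5]
w21 px [257.5 169. ] rect [635.6  80.9  26.9  13.1 175.8]
pad [631.4 131.5 247.1  69.3  93.3]
bar [635.3  80.9 118.4  27.4  86. ]
```

View pics/m5.png

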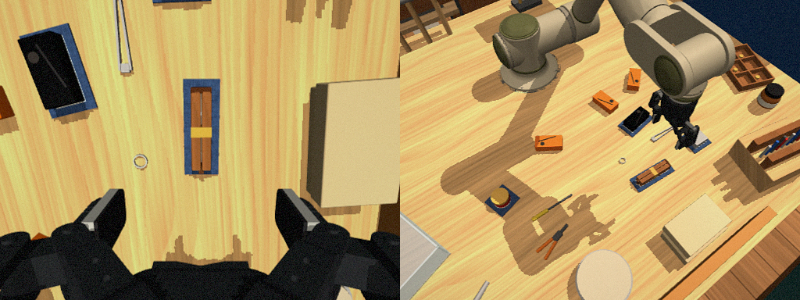

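Clamp band is at (635.6,80.9) at 85.9°, which matches pad_clamp. All four pieces are on their pads, and the tweezers and file are undisturbed.

```bash
python3 -c "
from rig import env; print(env.close_job())"
```

```text
the job is handed in; nothing more can be done
None
```

I set the steel block, charcoal block, flux tin and ring clamp down in that order, each upright and within about 1 mm and 1° of its silhouette by the wrist camera. The tweezers and needle file were not touched, and I handed the job in after about 36 s of robot time; no verdict came back.

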